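Weight down two fresh glue-ups on the instrument maker's bench

TASK

Press the two glued-up blanks while the glue sets: lay the square caul, cork side down, squarely over the square blank, put the flat disc weight centred on it and the larger knobbed weight centred on top of that; and lay the long caul, cork side down, along the long blank with the small knobbed weight centred on it. Set everything down gently, never dropping it, let go, and leave the bottle, the jar and the screwdriver where they are.

Things in the scene. Friction and masses are not known exactly. Their poses are not given: they have to be found in the camera images.
- square_job: The square glue-up: a grey board 90 x 90 x 12 mm, fixed to the bench, with the square pale wooden blank (56 x 56 mm, 8 mm thick) centred on it, edges parallel to the board's. The blank's top is 20 mm above the origin. Origin: centre of the board's underside, on the bench; z up, x and y along the edges.
- long_job: The long glue-up: a grey board 110 x 60 x 12 mm, fixed to the bench, with the long pale wooden blank (90 x 30 mm, 8 mm thick) centred on it. The blank's top is 20 mm above the origin. Origin: centre of the board's underside, on the bench; z up, x along the length, y across.
- square_caul: Loose square pressing block of reddish-brown wood, 56 x 56 mm, 26 mm high in all, its lowest 4 mm a cork sole; it lies on the bench cork side down. Origin: centre of the underside; z up, x and y along the edges. About 70 g.
- long_caul: Loose long pressing block of reddish-brown wood, 90 mm (x) by 30 mm (y), 26 mm high in all, its lowest 4 mm a cork sole; it lies on the bench cork side down. Origin: centre of the underside; z up. About 60 g.
- flat_weight: Loose flat disc weight of dark steel, plain cylinder 60 mm in diameter and 30 mm high with no knob, standing on the bench. Origin: centre of the underside; z up, the axis. About 600 g.
- knob_weight: Loose larger knobbed weight of dark steel: a cylinder 46 mm in diameter and 24 mm high, with a knob 22 mm in diameter on a thinner neck on top, 44 mm high in all. Origin: centre of the underside; z up, the axis. About 320 g.
- small_weight: Loose small knobbed weight of dark steel: a cylinder 32 mm in diameter and 20 mm high, with a knob 16 mm in diameter on a thinner neck on top, 34 mm high in all. Origin: centre of the underside; z up, the axis. About 130 g.
- varnish_bottle: Bystander: loose amber glass bottle with a black cap, 44 mm in diameter, 75 mm high, upright. Origin: centre of the underside.
- glue_jar: Bystander: loose glass jar with a white lid, 54 mm in diameter, 55 mm high, upright. Origin: centre of the underside.
- screwdriver: Bystander: loose screwdriver with a wooden handle, 170 mm long, lying on the bench beyond the work. Origin: on its underside where the blade enters the handle; x along it towards the tip.
Mind the look-alikes: they are no part of the job. Leave any orange look-alike of the square_caul alone.

How it is judged:
By the outcome, as a careful person would: the job done as asked, in the order asked, and still so for the second after the job is handed in, with the robot touching nothing.
It also fails if it takes over 106 s, if anything falls off the work surface, if the arm or the gripper's body presses on something with over 40 N, if the wrist force passes 120 N, or if a joint passes its speed limit or range.

ROBOT

A 6-joint arm with a two-finger parallel gripper is mounted at the origin on the work surface. World frame = base frame: x ahead of the robot, y to its left, z up, the work surface at z = 0. Lengths are in mm, angles in rad, forces in N, time in s.
With the tool pointing down it reaches from about 350 to 875 mm from the base axis. Payload 4.2 kg.
Tool frame: the origin (TCP) lies midway between the tips of the shut fingers; the grasp point (between the pads) lies 19 mm behind it; x points along the fingers, y is the direction in which the jaws open and shut, and the axes are right-handed (so a half turn about x gives the same grasp; the last joint's range is limited). The gripper opens to 85 mm and grips with 20 to 120 N. Pads are 22 mm wide; open, the fingers measure 114 mm over their backs; the gripper's body (76 mm by 85 mm) begins 54 mm behind the grasp point. The pads swing forward as they close: fully open they stand 13 mm farther back than shut.
Start: joints at [1.537, 0.385, 0.008, 0, -1.194, -0.259], TCP at [180.364, 598.388, 195.512] pointing down, gripper open.
Joint ranges: [-3.14, 3.14], [-1.21, 2.06], [-1.07, 1.41], [-3.16, 2.05], [-2.99, -0.16], [-3.1, 3.1]. Speed limits (rad/s): [2.79, 2.79, 3.14, 3.14, 3.14, 3.14].

INTERFACE

Orientations are given as a unit quaternion [x, y, z, w].
In Python, from bench import readout, imaging, arm gives the robot as it stands.
- The arm moves only by the tool arm_command, never from a script. Its argument "increments" is a list of rows, each a list of 3 entries, a list of its own where there are three numbers: the turn, a rotation vector about the world's x, y, z in degrees, then the shift along the world's x, y, z in mm, then the closure, from 0 (fully open) to 1 (shut). In form: [[[ax, ay, az], [tx, ty, tz], fingers], ...]. A call has exactly 5 rows; each row is the pose to reach, as a shift and turn from the pose measured when the call began; what a row does not reach only later rows make up. A row lasts 1/10 s, in which the tool goes at most 50 mm and 8.59 degrees, less where a joint would pass 70% of its speed; a pose out of reach is approached as far as the arm can. A call with a gripper value outside its range is refused whole. The fingers move at their own pace and stop on an object; the grip force is fixed at half the most. Time passes only in rows, so rows that repeat a pose let the fingers close, or fill a call up. It gives the time, the measured TCP pose, the force and the opening at its end, in the units of the state.
- readout.read_state(): the state, without advancing time (a new reading comes with each control period).
- imaging.get_image(name): name is "side" or "top"; returns (picture, depth): 384x512x3 uint8, blue, green, red; 384x512 float32, mm along the optical axis (not along the pixel's ray), 0 where there is no reading.
- imaging.camera_info(name): a dict with "vfov" (degrees; the focal length in pixels is half the picture's height over the tangent of half this angle, whatever the lens; pixels are square), "cx", "cy" (the principal point, pixels), "eye" and "rotation" of the camera in the world. Camera axes: x right, y down, z forward; pixel columns grow to the right and rows downward; lengths in mm; the calibration is good to about 2 mm. A picture is of the moment at which its call begins. camera_info takes no time and is no camera call.
- arm.job_done(): hands the job in, once; it reports no verdict.
The state is a dict: "clock": time; "joints": joint angles; "joint_vel": joint speeds; "joint_efforts": joint torques, N m; "position": TCP position; "ee_rot": TCP orientation; "contact_force": force on the tool from outside, world axes, zero at the start; "wrist_torque": the same for the moment, N m; "gripper_width": finger opening in mm.
Only numpy, scipy, OpenCV 4.12 (cv2) and the standard library are available. Lean on these libraries where they do the work, as an engineer would, in place of code of your own. Each camera call takes 0.05 s, during which the arm holds its last target. There are 200 camera calls.

## Working session

There is one attempt and no reset: what is moved stays moved. The work goes in short steps, Python scripts to look and compute and a tool call to move; the robot and the scene stay as the last step left them, time stands still between calls to the robot, and variables do not carry over. Pictures are saved under pics/ and viewed, about 12 in all and at most 16, crops included, and the job is handed in when it is done.

Besides the shell and the picture viewer there is one more tool, called as a command line: name --argument value ..., lists and objects as JSON in quotes. arm_command: Moves the arm, as the interface text tells. Its arguments: {"type":"object","properties":{"increments":{"type":"array","items":{"type":"array"}}},"required":["increments"]}

```bash
mkdir -p pics; cat > h.py <<'E'
import numpy as np, cv2
from bench import readout, imaging, arm
def cam(n):
    c=imaging.camera_info(n); f=192/np.tan(np.radians(c["vfov"]/2)); return c,f
def grab(n,tag):
    im,d=imaging.get_image(n); cv2.imwrite(f"pics/{tag}.png",im); np.save(f"pics/{tag}.npy",d); return im,d
def cloud(n,d):
    c,f=cam(n); v,u=np.mgrid[0:384,0:512]
    p=np.stack([(u-c["cx"])/f*d,(v-c["cy"])/f*d,d],-1)
    return p@np.array(c["rotation"]).T+np.array(c["eye"])
def at(n,u,v,z):
    c,f=cam(n); r=np.array(c["rotation"])@np.array([(u-c["cx"])/f,(v-c["cy"])/f,1]); e=np.array(c["eye"])
    return e+r*(z-e[2])/r[2]
E
python3 - <<'E'
from h import *
for n in("top","side"):
    im,d=grab(n,n+"0"); print(n,imaging.camera_info(n), (d==0).mean())
a=cv2.imread("pics/top0.png"); cv2.imwrite("pics/top0b.png",cv2.resize(a,(800,600),interpolation=cv2.INTER_CUBIC))
print(readout.read_state())
E
```

```text
top {'vfov': 53.380102483949585, 'cx': 254.6391951161467, 'cy': 190.62004697853067, 'eye': array([ 540.01015113,   39.66371934, 1154.23087473]), 'rotation': array([-0.69805565,  0.71509537, -0.03491081,  0.01175377])} 0.004023234049479167
side {'vfov': 43.16679027962118, 'cx': 256.5582528300772, 'cy': 193.55166002502855, 'eye': array([-112.05262687, -660.99445963,  758.07585908]), 'rotation': array([ 0.81666378, -0.35129025,  0.17990242, -0.42105885])} 0.003997802734375
{'clock': 0.1, 'joints': array([ 1.53657513e+00,  3.85500650e-01,  6.75042633e-03, -4.12950035e-04,
       -1.19401646e+00, -2.58632858e-01]), 'joint_vel': array([ 0.00129112, -0.00213542,  0.00399374, -0.00023456,  0.00028724,
        0.00017247]), 'joint_efforts': array([-7.26309099e-04, -3.93317306e+01,  1.88930851e+01,  4.19803530e+00,
       -2.61287540e-03,  5.29755312e-06]), 'position': array([180.23169338, 597.82338884, 194.51693251]), 'ee_rot': array([-0.69947476,  0.10393061,  0.69958846,  0.10251573]), 'contact_force': array([ 0.69259312, -0.6259708 ,  0.24015346]), 'wrist_torque': array([ 0.00226575,  0.01652017, -0.03159254]), 'gripper_width': 85.44765139971723}
```

View pics/top0b.png

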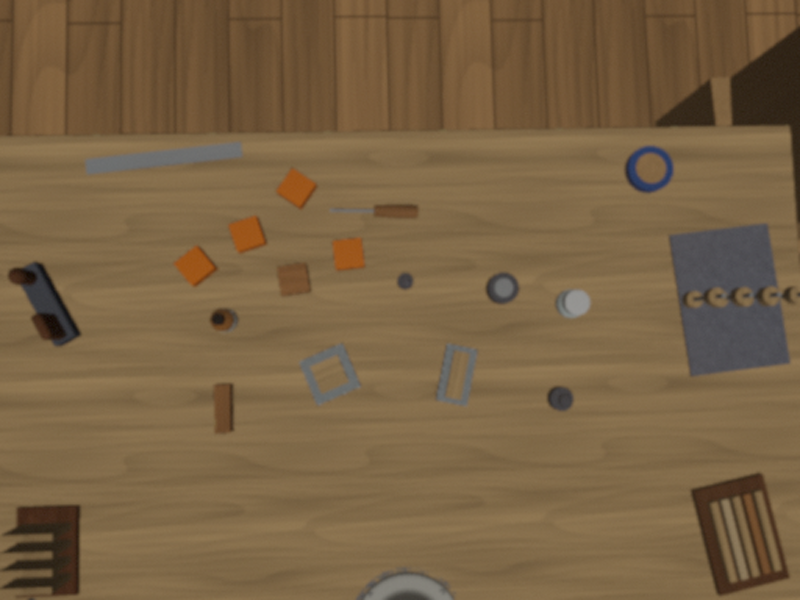

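View pics/side0.png

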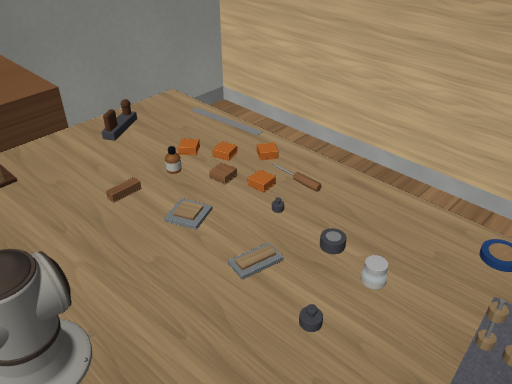

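The top view (800x600) shows the square caul at (293,279) among orange decoys, long caul (223,408), square job (330,374), long job (457,375), flat weight (503,288), knob weight (560,398), small weight (405,281), bottle (222,319), jar (575,303). Next I fit the poses from the depth clouds.

```bash
cat > h2.py <<'E'
import re
s=open('h.py').read()
s=s.replace('c=imaging.camera_info(n);','c=imaging.camera_info(n); c["rotation"]=R.from_quat(c["rotation"]).as_matrix();',1)
s=s.replace('import numpy as np, cv2','import numpy as np, cv2\nfrom scipy.spatial.transform import Rotation as R')
open('h.py','w').write(s)
E
python3 h2.py; python3 - <<'E'
from h import *
ims={n:cv2.imread(f"pics/{n}0.png") for n in("top","side")}
P={n:cloud(n,np.load(f"pics/{n}0.npy")) for n in ims}
for n in P:
    p=P[n]; m=(abs(p[...,2])<10); print(n,"bench z",np.median(p[m][:,2]))
print(readout.read_state()['joints'])
d=P['top']; print("base?",d[383,262], "tcp proj region max z y>300,x<300", [ (q.round()) for q in d[(d[...,2]>100)][::400]])
names=dict(square_caul=(293,279),long_caul=(223,408),square_job=(330,374),long_job=(457,375),flat=(503,288),knob=(560,398),small=(405,281),bottle=(222,319),jar=(575,303),orange=(348,253))
for k,(u,v) in names.items():
    c=P['top'][int(v*.64),int(u*.64)]
    for n in P:
        p=P[n]; m=(p[...,2]>6)&(np.hypot(p[...,0]-c[0],p[...,1]-c[1])<75)&(p[...,2]<90)
        # connected component nearest
        nl,lab,st,ce=cv2.connectedComponentsWithStats(m.astype(np.uint8))
        best=max(range(1,nl),key=lambda i:(st[i,4]>15)*1e3-np.linalg.norm(np.median(p[lab==i],0)[:2]-c[:2]))
        q=p[lab==best]; zt=np.percentile(q[:,2],90); t=q[q[:,2]>(zt-5 if 'job' not in k else 5)]
        r=cv2.minAreaRect(q[:,:2].astype(np.float32)); rt=cv2.minAreaRect(t[:,:2].astype(np.float32))
        (cx,cy),rad=cv2.minEnclosingCircle(t[:,:2].astype(np.float32))
        print(k,n,len(q),"ztop %.1f"%zt,"all",np.round(r[0],1),np.round(r[1],1),round(r[2],1),"top",np.round(rt[0],1),np.round(rt[1],1),round(rt[2],1),"circ",round(cx,1),round(cy,1),round(rad,1))
E
```

```text
top bench z 0.6105026965718707
side bench z -1.248788988538081
[ 1.53657513e+00  3.85500650e-01  6.75042633e-03 -4.12950035e-04
 -1.19401646e+00 -2.58632858e-01]
base? [64.9668748  -5.07139507 35.53677375] tcp proj region max z y>300,x<300 [array([ 540.,   40., 1154.]), array([ 540.,   40., 1154.]), array([ 540.,   40., 1154.])]
square_caul top 381 ztop 29.0 all [655.8 202. ] [56.  62.8] 8.7 top [656.2 200.2] [55.7 56.1] 8.0 circ 656.2 200.4 37.6
square_caul side 350 ztop 26.0 all [653.7 197. ] [62.5 59.3] 8.3 top [653.9 197. ] [59.  59.3] 8.3 circ 652.1 197.8 39.2
long_caul top 375 ztop 28.9 all [417.7 337.4] [89.  36.8] 0.9 top [417.3 333.4] [29.9 87.1] 89.7 circ 417.3 333.7 44.9
long_caul side 410 ztop 25.8 all [414.  332.7] [35.2 91.9] 89.3 top [413.7 332.9] [34.8 91.4] 89.7 circ 413.6 335.7 46.8
square_job top 929 ztop 21.7 all [474.9 135.5] [89.8 90.1] 22.0 top [474.9 135.5] [89.8 90.1] 22.0 circ 475.5 135.7 61.8
square_job side 834 ztop 19.3 all [472.8 133.9] [97.2 93.2] 23.7 top [472.8 133.9] [97.2 93.2] 23.7 circ 472.9 134.7 63.0
long_job top 747 ztop 22.0 all [ 466.9 -106.2
[... 925 characters left out ...]
ottle top 222 ztop 75.3 all [581.7 332.5] [40.7 51. ] 0.9 top [582.4 329.8] [19.9 19.2] 43.8 circ 582.0 329.8 10.2
bottle side 323 ztop 66.9 all [575.2 322.6] [37.5 43.7] 50.1 top [578.8 326.7] [24.3 18. ] 35.8 circ 579.1 326.2 14.1
jar top 320 ztop 57.6 all [ 597.7 -327. ] [50.9 49.8] 42.1 top [ 598.4 -329.7] [45.8 45.3] 69.6 circ 597.8 -329.1 23.9
jar side 726 ztop 54.1 all [ 592.7 -333.4] [50.6 52.9] 83.1 top [ 595.4 -331.5] [48.1 46.7] 10.4 circ 595.8 -331.7 25.7
orange top 363 ztop 29.6 all [702.4  95.3] [55.9 55.8] 5.2 top [702.7  94.9] [56.  55.2] 3.6 circ 701.8 96.2 36.1
orange side 371 ztop 25.6 all [698.2  93.3] [60.4 58.7] 8.1 top [698.1  93.7] [58.6 58.6] 5.1 circ 699.6 92.2 37.6
```

```bash
cat > fit.py <<'E'
from h import *
from scipy.optimize import minimize
DIM=dict(square_caul=(56,56,26),long_caul=(90,30,26),square_job=(90,90,12),long_job=(110,60,12),flat=(60,0,30),knob=(46,0,24),small=(32,0,20),bottle=(44,0,45),jar=(54,0,50))
def proj(n,X):
    c,f=cam(n); p=(X-np.array(c["eye"]))@c["rotation"]; return np.stack([c["cx"]+f*p[:,0]/p[:,2],c["cy"]+f*p[:,1]/p[:,2]],-1)
def outline(k,x,z0,z1):
    a,b,_=DIM[k]
    if b: t=x[2]; s=np.array([[1,1],[1,-1],[-1,-1],[-1,1]])*[a/2,b/2]@np.array([[np.cos(t),np.sin(t)],[-np.sin(t),np.cos(t)]])
    else: t=np.linspace(0,2*np.pi,40); s=a/2*np.stack([np.cos(t),np.sin(t)],-1)
    s=s+x[:2]; return np.vstack([np.c_[s,np.full(len(s),z)] for z in(z0,z1)])
def fit(n,d,k,x0,zb=0,lo=5):
    """silhouette fit; zb = height of object's underside"""
    p=cloud(n,d); uv=proj(n,np.array([[x0[0],x0[1],zb+10]]))[0].astype(int); r=36
    u0,v0=max(uv[0]-r,0),max(uv[1]-r,0); w=p[v0:v0+2*r,u0:u0+2*r]
    h=DIM[k][2]; m=((w[...,2]>zb+lo)&(w[...,2]<zb+h+(14 if 'job' in k else 5 if DIM[k][1] or k=='flat' else 40))).astype(np.uint8)
    nl,lab,st,ce=cv2.connectedComponentsWithStats(m); 
    i=min(range(1,nl),key=lambda i:np.hypot(*(ce[i]+[u0,v0]-uv))-(st[i,4]>20)*100); m=(lab==i).astype(float)
    S=8
    def cost(x):
        q=(proj(n,outline(k,x,zb+lo,zb+h))-[u0,v0]+.5)*S
        im=np.zeros((m.shape[0]*S,m.shape[1]*S),np.float32)
        hull=cv2.convexHull(np.round((q-.5)*16).astype(np.int32)); cv2.fillConvexPoly(im,hull,1.,cv2.LINE_8,4)
        return ((cv2.resize(im,m.shape[::-1],interpolation=cv2.INTER_AREA)-m)**2).sum()
    x0=np.array(x0,float); N=len(x0); sx=np.vstack([x0]+[x0+np.eye(N)[j]*(5,5,.1)[j] for j in range(N)])
    o=minimize(cost,x0,method='Nelder-Mead',options=dict(initial_simplex=sx,xatol=.02,fatol=.01))
    return o.x,o.fun,m.sum()
E
cat > run1.py <<'E'
from fit import *
R0=dict(square_caul=(655,199,.14),long_caul=(416,333,0),square_job=(474,135,.4),long_job=(466,-106,-.22),flat=(629,-199),knob=(416,-302),small=(646,-13),bottle=(580,329),jar=(597,-330))
for k,x in R0.items():
    for n in("top","side"):
        y,c,a=fit(n,np.load(f"pics/{n}0.npy"),k,x); print(k,n,y[:2].round(2),np.degrees(y[2:]).round(2),"cost %.1f/%d"%(c,a))
s=readout.read_state(); print(R.from_quat(s['ee_rot']).as_matrix().round(4))
X=np.array([s['position'],[0,0,0],s['position']+[0,0,150]])
for n in("top","side"): print(n,proj(n,X).round())
E
python3 run1.py
```

```text
square_caul top [656.33 200.34] [7.67] cost 20.0/378
square_caul side [652.86 197.47] [10.19] cost 28.3/358
long_caul top [417.75 334.45] [0.01] cost 17.7/372
long_caul side [414.66 332.21] [-0.25] cost 26.4/419
square_job top [474.95 135.62] [22.16] cost 16.5/930
square_job side [472.07 133.97] [22.3] cost 34.4/849
long_job top [ 467.16 -106.39] [-12.84] cost 14.5/750
long_job side [ 464.53 -107.49] [-12.91] cost 34.7/995
flat top [ 630.64 -198.51] [] cost 15.4/337
flat side [ 626.96 -200.2 ] [] cost 29.0/528
knob top [ 416.88 -302.23] [] cost 7.3/214
knob side [ 414.89 -303.44] [] cost 33.1/486
small top [648.3  -11.98] [] cost 3.7/91
small side [645.77 -13.68] [] cost 18.6/132
bottle top [581.89 330.09] [] cost 9.8/223
bottle side [580.89 330.42] [] cost 331.3/607
jar top [ 598.02 -328.87] [] cost 15.3/324
jar side [ 595.68 -331.24] [] cost 46.3/737
[[-5.000e-04 -2.888e-01 -9.574e-01]
 [-2.000e-03 -9.574e-01  2.888e-01]
 [-1.000e+00  2.000e-03 -1.000e-04]]
top [[ 13. 372.]
 [260. 401.]
 [-32. 403.]]
side [[-29. 127.]
 [ 35. 363.]
 [-52.  68.]]
```

arm_command --increments '[[[0,0,5],[36,-30,0],0],[[0,0,10],[72,-60,0],0],[[0,0,15],[108,-90,0],0],[[0,0,20],[144,-120,0],0],[[0,0,24.8],[180,-150,0],0]]'

```text
clock: 0.6
position: [361.1, 446.3, 194.2]
ee_rot: [-0.705, -0.05, 0.705, -0.052]
contact_force: [0.4, 0.2, -0.2]
gripper_width: 85.7
```

arm_command --increments '[[[0,0,0],[36,-30,0],0],[[0,0,0],[72,-60,0],0],[[0,0,0],[108,-90,0],0],[[0,0,0],[144,-120,0],0],[[0,0,0],[180,-150,0],0]]'

```text
clock: 1.1
position: [542.1, 294.7, 193.8]
ee_rot: [-0.705, -0.05, 0.706, -0.052]
contact_force: [0.4, 0.7, 0.2]
gripper_width: 85.2
```

arm_command --increments '[[[0,0,0],[30,-26,-20],0],[[0,0,0],[60,-52,-40],0],[[0,0,0],[90,-78,-60],0],[[0,0,0],[113,-97,-80],0],[[0,0,0],[113,-97,-110],0]]'

```text
clock: 1.6
position: [658.4, 194.9, 83.2]
ee_rot: [0.706, 0.048, -0.705, 0.05]
contact_force: [0.1, 0.2, 0.3]
gripper_width: 85.2
```

```bash
python3 - <<'E'
from h import *
s=readout.read_state(); print(s['position'],s['clock']); m=R.from_quat(s['ee_rot']).as_matrix(); print(m.round(4), np.degrees(np.arctan2(m[1,1],m[0,1])))
im,d=grab("side","s1"); cv2.imwrite("pics/s1c.png",cv2.resize(im[60:260,80:340],None,fx=3,fy=3,interpolation=cv2.INTER_CUBIC))
E
```

```text
[658.36880338 194.91955539  83.16156775] 1.6
[[ 0.0018  0.1392 -0.9903]
 [-0.0026 -0.9903 -0.1392]
 [-1.      0.0028 -0.0015]] -81.9998476137809
```

View pics/s1c.png

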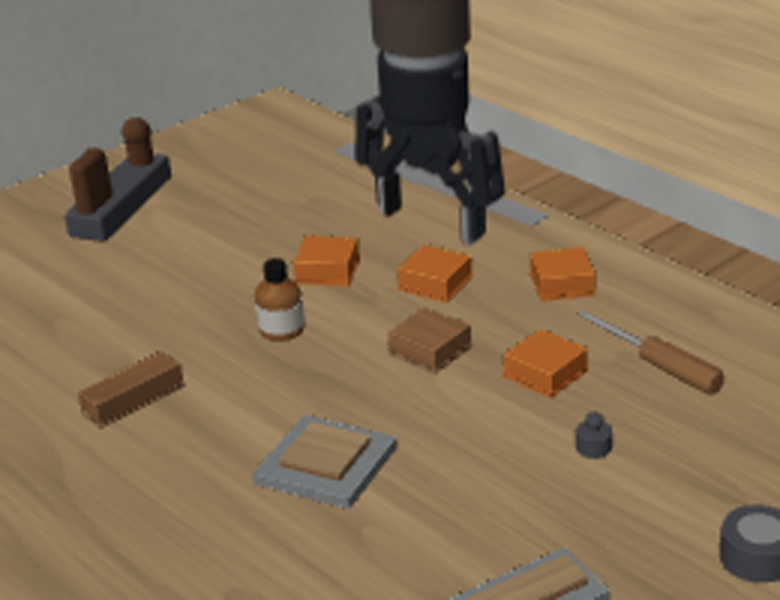

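The crop shows the open gripper with its fingertips at about (390,210) and (473,240), over the brown caul at (430,340), clear of the decoys and bottle. I'll check the tips against the calibration.

```bash
python3 - <<'E'
from fit import *
s=readout.read_state(); p=s['position']; m=R.from_quat(s['ee_rot']).as_matrix()
T=np.array([p-m[:,0]*13+m[:,1]*e*50 for e in(-1,1)]); print(p,proj("side",T), [[80+390/3,60+210/3],[80+473/3,60+240/3]])
d=np.load("pics/s1.npy"); q=cloud("side",d); k=(q[...,2]>85)&(q[...,2]<112)&(np.hypot(q[...,0]-p[0],q[...,1]-p[1])<80); t=q[k]
a=(t-p)@m; 
for e in(-1,1):
    g=a[np.sign(a[:,1])==e]; print(len(g),g.min(0).round(1),g.max(0).round(1))
E
```

```text
[652.75259259 194.59739371  75.93551369] [[208.40778652 144.44561888]
 [237.10830345 155.09326507]] [[210.0, 130.0], [237.66666666666666, 140.0]]Traceback (most recent call last):
  File "<stdin>", line 7, in <module>
    return umr_minimum(a, axis, None, out, keepdims, initial, where)
ValueError: zero-size array to reduction operation minimum which has no identity
```

arm_command --increments '[[[0,0,0],[-3,3,-20],0],[[0,0,0],[-3,3,-40],0],[[0,0,0],[-3,3,-55],0],[[0,0,0],[-3,3,-60],0],[[0,0,0],[-3,3,-60],0]]'

```text
clock: 2.15
position: [649.5, 197.7, 15.6]
ee_rot: [-0.701, -0.047, 0.71, -0.051]
contact_force: [-0.2, 0.3, 0.5]
gripper_width: 85.4
```

```bash
cat > st.py <<'E'
from h import *
import sys
s=readout.read_state(); m=R.from_quat(s['ee_rot']).as_matrix()
jaw=float(sys.argv[1]) if len(sys.argv)>1 else None
x=np.array([0,0,-1.]); tilt=np.degrees(np.cross(m[:,0],x))
print(s['clock'],s['position'].round(1),"tilt fix",tilt.round(2),"jaw",round(np.degrees(np.arctan2(m[1,1],m[0,1])),2),s['contact_force'].round(1),s['wrist_torque'].round(2),s['gripper_width'].round(1))
E
python3 st.py
```

```text
Traceback (most recent call last):
  File "st.py", line 6, in <module>
    print(s['clock'],s['position'].round(1),"tilt fix",tilt.round(2),"jaw",round(np.degrees(np.arctan2(m[1,1],m[0,1])),2),s['contact_force'].round(1),s['wrist_torque'].round(2),s['gripper_width'].round(1))
                                                                                                                                                                                 ^^^^^^^^^^^^^^^^^^^^^^^^
AttributeError: 'float' object has no attribute 'round'
```

```bash
sed -i "s/s\['gripper_width'\].round(1)/round(s['gripper_width'],1)/" st.py; python3 st.py
```

```text
2.15 [649.5 197.7  15.6] tilt fix [ 0.38 -0.67  0.  ] jaw -82.0 [-0.2  0.3  0.5] [-0.01 -0.   -0.01] 85.4
```

arm_command --increments '[[[0,0,0],[2.5,0.5,-4],0],[[0,0,0],[5,1,-7],0],[[0,0,0],[5,1,-10],0],[[0,0,0],[5,1,-12],0],[[0,0,0],[5,1,-12],0]]'

```text
clock: 2.65
position: [654.2, 198.6, 3.3]
ee_rot: [-0.701, -0.047, 0.71, -0.051]
contact_force: [-0.1, 0.2, -0.1]
gripper_width: 85.5
```

```bash
python3 st.py
```

```text
2.65 [654.2 198.6   3.3] tilt fix [ 0.39 -0.7   0.  ] jaw -82.01 [-0.1  0.2 -0.1] [ 0.   -0.06 -0.02] 85.5
```

arm_command --increments '[[[0.4,-0.7,0],[0,0,0],0],[[0.4,-0.7,0],[0,0,0],0.3],[[0.4,-0.7,0],[0,0,0],1],[[0.4,-0.7,0],[0,0,0],1],[[0.4,-0.7,0],[0,0,0],1]]'

```text
clock: 3.15
position: [654.3, 198.6, 3.4]
ee_rot: [0.705, 0.049, -0.705, 0.049]
contact_force: [-0.6, 0.2, -1.0]
gripper_width: 28.1
```

arm_command --increments '[[[0,0,0],[0,0,0],1],[[0,0,0],[0,0,0],1],[[0,0,0],[0,0,0],1],[[0,0,0],[0,0,3],1],[[0,0,0],[0,0,6],1]]'

```text
clock: 3.65
position: [654.3, 198.6, 9.6]
ee_rot: [0.705, 0.049, -0.705, 0.049]
contact_force: [-0.3, 0.4, -0.7]
gripper_width: -0.1
```

```bash
python3 st.py
```

```text
3.65 [654.3 198.6   9.6] tilt fix [-0.  0.  0.] jaw -82.01 [-0.3  0.4 -0.7] [ 0.   -0.01 -0.03] -0.1
```

```bash
python3 - <<'E'
from h import *
for n in("side","top"):
    im,d=grab(n,n+"2")
a=cv2.imread("pics/side2.png")[60:260,80:340]; b=cv2.imread("pics/top2.png")[100:300,100:360]
cv2.imwrite("pics/two2.png",np.vstack([cv2.resize(x,(390,300),interpolation=cv2.INTER_CUBIC) for x in(a,b)]))
E
```

```text
(no output)
```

View pics/two2.png

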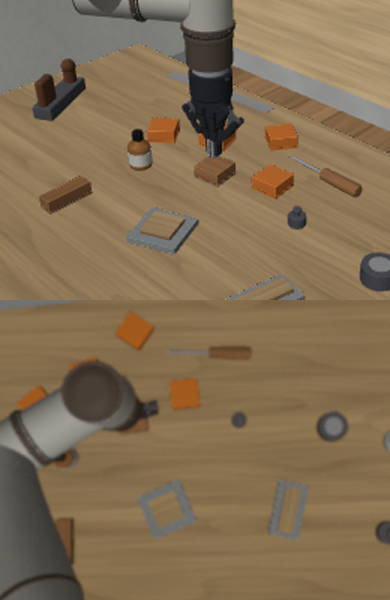

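The side crop shows the shut fingertips at about (213,153), at or just above the caul's far top edge rather than around it. The caul at (215,168) has not moved. I'll measure where the tips really are.

```bash
python3 - <<'E'
from fit import *
s=readout.read_state(); p=s['position']; print(p)
print("TCP proj",proj("side",np.array([p])),proj("side",np.array([[654.6,198.9,26]])))
q=cloud("side",np.load("pics/side2.npy"))
for v in range(140,182,3): print(v,[tuple(q[v,u].round(0).astype(int)) for u in range(214,233,3)])
a=cv2.imread("pics/side2.png")[100:200,160:290]; cv2.imwrite("pics/tip.png",cv2.resize(a,None,fx=6,fy=6,interpolation=cv2.INTER_CUBIC))
E
```

```text
[654.81970109 198.87150788  10.22119064]
TCP proj [[223.16958502 173.08536184]] [[222.86927218 168.38999921]]
140 [(np.int64(630), np.int64(201), np.int64(126)), (np.int64(643), np.int64(204), np.int64(119)), (np.int64(636), np.int64(184), np.int64(130)), (np.int64(643), np.int64(179), np.int64(129)), (np.int64(646), np.int64(171), np.int64(131)), (np.int64(657), np.int64(172), np.int64(126)), (np.int64(653), np.int64(155), np.int64(134))]
143 [(np.int64(634), np.int64(207), np.int64(113)), (np.int64(640), np.int64(201), np.int64(113)), (np.int64(639), np.int64(188), np.int64(118)), (np.int64(640), np.int64(177), np.int64(122)), (np.int64(654), np.int64(180), np.int64(115)), (np.int64(665), np.int64(181), np.int64(110)), (np.int64(645), np.int64(147), np.int64(131))]
146 [(np.int64(643), np.int64(217), np.int64(96)), (np.int64(640), np.int64(202), np.int64(103)), (np.int64(639), np.int64(188), np.int64(109)), (np.int64(641), np.int64(178), np.int64(112)), (np.int64(664), np.int64(192), np.int64(97)), (np.int64(760), np.int64(284), np.int64(21)), (np.int64(650), np.int64(153), np.int6
[... 2895 characters left out ...]
(25)), (np.int64(666), np.int64(174), np.int64(16))]
176 [(np.int64(627), np.int64(206), np.int64(11)), (np.int64(626), np.int64(193), np.int64(17)), (np.int64(628), np.int64(183), np.int64(20)), (np.int64(633), np.int64(175), np.int64(22)), (np.int64(637), np.int64(167), np.int64(23)), (np.int64(651), np.int64(171), np.int64(15)), (np.int64(665), np.int64(174), np.int64(7))]
179 [(np.int64(623), np.int64(203), np.int64(4)), (np.int64(627), np.int64(194), np.int64(6)), (np.int64(631), np.int64(187), np.int64(7)), (np.int64(633), np.int64(177), np.int64(11)), (np.int64(638), np.int64(169), np.int64(12)), (np.int64(653), np.int64(174), np.int64(3)), (np.int64(661), np.int64(170), np.int64(1))]
```

View pics/tip.png

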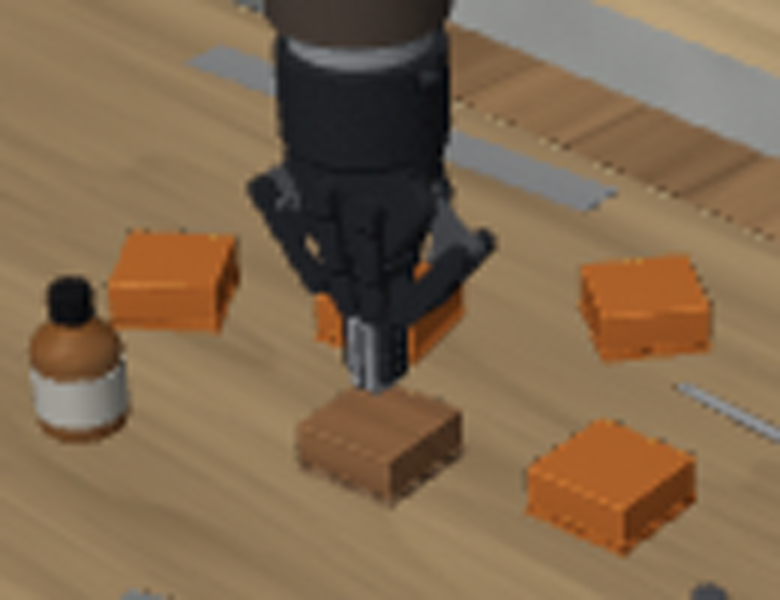

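The shut tips measure about z=45 in the depth image while the state says the TCP is at z=10. The reported TCP is therefore about 35 mm too low, and the earlier picture gives the same offset. I'll confirm with a gentle touch on the caul's top, which is known to be at z=26.

arm_command --increments '[[[0,0,0],[0,0,-4],1],[[0,0,0],[0,0,-8],1],[[0,0,0],[0,0,-11],1],[[0,0,0],[0,0,-13],1],[[0,0,0],[0,0,-13],1]]'

```text
clock: 4.25
position: [654.5, 198.7, -3.5]
ee_rot: [0.706, 0.049, -0.705, 0.049]
contact_force: [0.4, 0.8, 0.7]
gripper_width: 0.3
```

arm_command --increments '[[[0,0,0],[0,0,-1],1],[[0,0,0],[0,0,-2],1],[[0,0,0],[0,0,-3],1],[[0,0,0],[0,0,-4],1],[[0,0,0],[0,0,-4],1]]'

```text
clock: 4.75
position: [654.3, 198.6, -7.7]
ee_rot: [0.705, 0.049, -0.705, 0.049]
contact_force: [0.7, -0.1, 0.1]
gripper_width: 0.3
```

arm_command --increments '[[[0,0,0],[0,0,-1],1],[[0,0,0],[0,0,-2],1],[[0,0,0],[0,0,-3],1],[[0,0,0],[0,0,-3],1],[[0,0,0],[0,0,-3],1]]'

```text
clock: 5.25
position: [654.4, 198.6, -9.6]
ee_rot: [0.706, 0.049, -0.705, 0.049]
contact_force: [-2.3, -0.5, 5.5]
gripper_width: -0.1
```

```bash
python3 - <<'E'
from h import *
im,d=grab("side","side3"); cv2.imwrite("pics/tip3.png",cv2.resize(im[130:200,180:270],None,fx=7,fy=7,interpolation=cv2.INTER_CUBIC))
q=cloud("side",d)
for v in range(158,174,2): print(v,[q[v,u].round(0).astype(int).tolist() for u in range(215,233,3)])
E
```

```text
158 [[706, 290, -1], [642, 203, 64], [640, 188, 71], [645, 182, 71], [645, 169, 77], [646, 159, 80]]
160 [[701, 284, -3], [642, 203, 57], [643, 192, 62], [647, 184, 63], [646, 170, 70], [729, 248, 0]]
162 [[695, 278, -5], [642, 203, 51], [642, 191, 56], [648, 186, 56], [655, 181, 54], [721, 240, 0]]
164 [[683, 264, 0], [643, 205, 43], [643, 193, 48], [646, 184, 51], [658, 184, 45], [715, 234, -2]]
166 [[679, 260, -4], [645, 208, 34], [643, 193, 41], [647, 185, 43], [659, 186, 38], [678, 194, 25]]
168 [[644, 220, 23], [647, 211, 25], [642, 192, 36], [647, 185, 37], [667, 195, 23], [670, 186, 26]]
170 [[635, 210, 25], [638, 201, 27], [642, 192, 30], [647, 186, 30], [660, 188, 23], [668, 184, 21]]
172 [[626, 200, 27], [634, 197, 24], [636, 187, 28], [646, 186, 24], [652, 180, 24], [657, 173, 24]]
```

View pics/tip3.png

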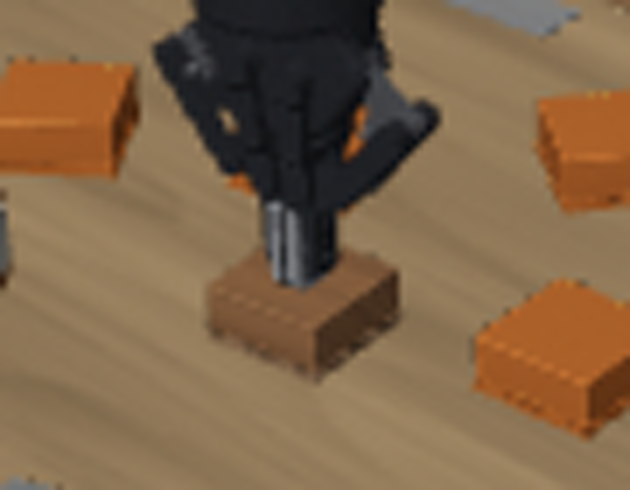

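The touch registered at reported z=-9.6, so true z = reported + 35.5. The picture shows the tips standing about centred on the caul top, at (300,280). Now I open, descend around it and close.

arm_command --increments '[[[0,0,0],[0,0,5],1],[[0,0,0],[0,0,10],0.5],[[0,0,0],[0,0,10],0],[[0,0,0],[0,0,10],0],[[0,0,0],[0,0,10],0]]'

```text
clock: 5.8
position: [654.3, 198.5, 0.1]
ee_rot: [0.705, 0.049, -0.705, 0.049]
contact_force: [0.0, 1.3, 0.1]
gripper_width: 58.0
```

arm_command --increments '[[[0,0,0],[0,0,0],0],[[0,0,0],[0,0,0],0],[[0,0,0],[0,0,-8],0],[[0,0,0],[0,0,-16],0],[[0,0,0],[0,0,-16],0]]'

```text
clock: 6.3
position: [652.9, 197.9, -18.1]
ee_rot: [-0.704, -0.049, 0.707, -0.05]
contact_force: [-0.5, -0.2, 0.3]
gripper_width: 85.6
```

arm_command --increments '[[[0,0,0],[1.5,0.7,-6],0],[[0,0,0],[1.5,0.7,-12],0],[[0,0,0],[1.5,0.7,-15],0],[[0,0,0],[1.5,0.7,-15],0.4],[[0,0,0],[1.5,0.7,-15],0.6]]'

```text
clock: 6.8
position: [654.5, 198.6, -33.1]
ee_rot: [-0.704, -0.049, 0.707, -0.05]
contact_force: [-1.4, 2.4, 1.9]
gripper_width: 59.0
```

arm_command --increments '[[[0,0,0],[0,0,0],1],[[0,0,0],[0,0,0],1],[[0,0,0],[0,0,0],1],[[0,0,0],[0,0,0],1],[[0,0,0],[0,0,0],1]]'

```text
clock: 7.3
position: [654.8, 198.9, -32.6]
ee_rot: [-0.705, -0.049, 0.706, -0.05]
contact_force: [-0.6, 0.9, 3.5]
gripper_width: 54.9
```

```bash
python3 st.py
```

```text
7.3 [654.8 198.9 -32.6] tilt fix [ 0.07 -0.14  0.  ] jaw -82.01 [-0.6  0.9  3.5] [ 0.15  0.09 -0.  ] 54.9
```

arm_command --increments '[[[0,0,0],[0,0,8],1],[[0,0,0],[0,0,20],1],[[0,0,0],[0,0,35],1],[[0,0,0],[0,0,50],1],[[0,0,0],[0,0,55],1]]'

```text
clock: 7.8
position: [656.4, 199.5, 25.7]
ee_rot: [0.706, 0.05, -0.705, 0.049]
contact_force: [0.3, 0.3, 0.2]
gripper_width: 54.7
```

arm_command --increments '[[[0,0,3],[-30,-10,0],1],[[0,0,7],[-75,-26,0],1],[[0,0,10],[-120,-42,0],1],[[0,0,13],[-160,-56,0],1],[[0,0,14.2],[-178,-63,0],1]]'

```text
clock: 8.3
position: [474.2, 134.6, 25.9]
ee_rot: [-0.694, -0.137, 0.694, -0.136]
contact_force: [0.0, -0.7, -0.4]
gripper_width: 55.0
```

arm_command --increments '[[[0,0,0],[0,0,0],1],[[0,0,0],[0,0,0],1],[[0,0,0],[0,0,0],1],[[0,0,0],[0,0,0],1],[[0,0,0],[0,0,0],1]]'

```text
clock: 8.8
position: [475.0, 134.9, 25.7]
ee_rot: [-0.694, -0.137, 0.694, -0.136]
contact_force: [-0.5, 0.3, -0.3]
gripper_width: 54.8
```

```bash
python3 st.py; python3 - <<'E'
from h import *
a,d=grab("side","side4"); b,d=grab("top","top4")
cv2.imwrite("pics/two4.png",np.hstack([cv2.resize(a[140:260,120:240],(400,400),interpolation=cv2.INTER_CUBIC),cv2.resize(b[180:300,150:270],(400,400),interpolation=cv2.INTER_CUBIC)]))
E
```

```text
8.8 [475.  134.9  25.7] tilt fix [-0.02 -0.05 -0.  ] jaw -67.76 [-0.5  0.3 -0.3] [-0.02 -0.02  0.04] 54.8
```

View pics/two4.png

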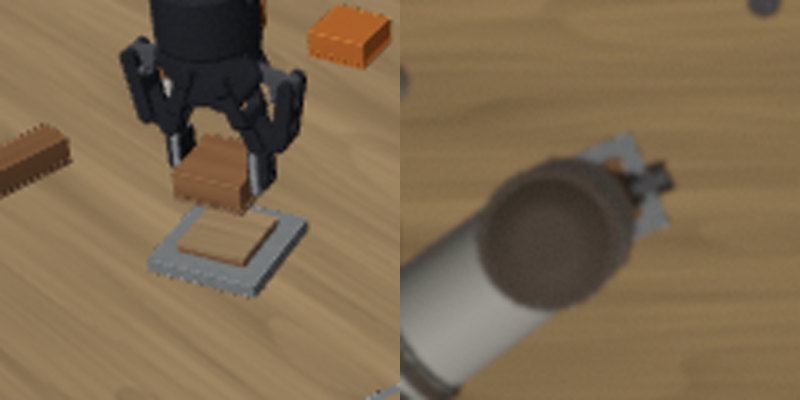

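The left panel shows the caul held level above the blank, with its lower front corner at (240,212). The arm hides this area from the top camera. I'll lower it to about 5 mm clearance and compare the caul and blank in the side view.

arm_command --increments '[[[0,0,0],[-1.5,0,-10],1],[[0,0,0],[-1.5,0,-20],1],[[0,0,0],[-1.5,0,-28],1],[[0,0,0],[-1.5,0,-32],1],[[0,0,0],[-1.5,0,-32],1]]'

```text
clock: 9.4
position: [472.5, 134.3, -7.4]
ee_rot: [-0.693, -0.136, 0.695, -0.137]
contact_force: [-0.3, -0.6, -1.3]
gripper_width: 54.7
```

```bash
python3 st.py; python3 - <<'E'
from fit import *
a,d=grab("side","side5"); p=readout.read_state()['position']
zb=p[2]+32.6; print("caul z",zb)
c=np.radians(22.2)
off=np.array([1.4,.9])
pts=outline("square_caul",[p[0]-off[0],p[1]-off[1],c],zb,zb+26)
job=outline("square_caul",[472.07,133.97,c],0,20)[4:]
U0,V0,S=140,160,9
im=cv2.resize(a[V0:V0+65,U0:U0+85],None,fx=S,fy=S,interpolation=cv2.INTER_CUBIC)
im2=im.copy()
for q,col in((proj("side",pts),(0,255,0)),(proj("side",job),(0,0,255))):
    for u,v in (q-[U0,V0]+.5)*S: cv2.circle(im2,(int(u),int(v)),3,col,-1)
cv2.imwrite("pics/c5.png",im2)
E
```

```text
9.4 [472.5 134.3  -7.4] tilt fix [ 0.06 -0.17  0.  ] jaw -67.76 [-0.3 -0.6 -1.3] [-0.02  0.    0.03] 54.7
caul z 25.78455518932461
```

View pics/c5.png

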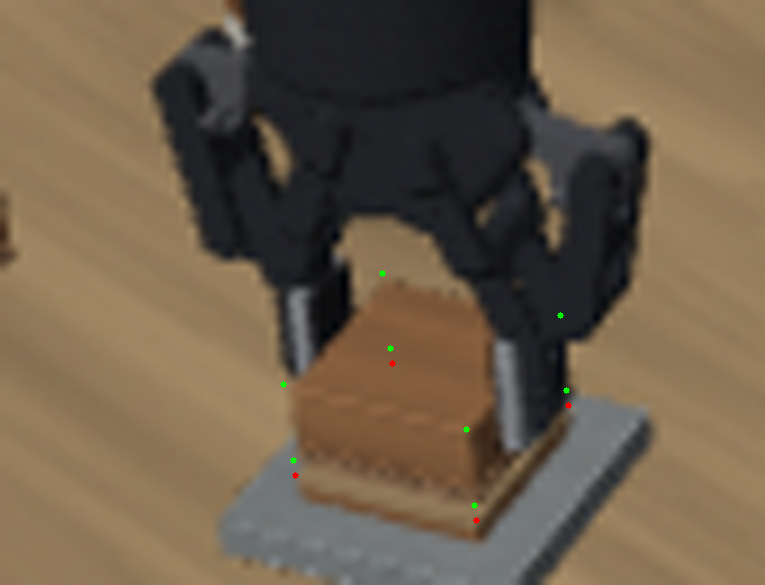

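The overlay shows the caul's front-left corner at (297,388) and the blank's left corner at (303,490). Both are shifted by a similar amount from the dots, so the caul is nearly aligned. I'll set it down gently, then measure with the arm clear.

arm_command --increments '[[[0.1,-0.2,0],[1,0.5,-2],1],[[0.1,-0.2,0],[1,0.5,-3.5],1],[[0.1,-0.2,0],[1,0.5,-4.5],1],[[0.1,-0.2,0],[1,0.5,-5],1],[[0.1,-0.2,0],[1,0.5,-5],1]]'

```text
clock: 9.95
position: [474.0, 135.1, -11.8]
ee_rot: [0.694, 0.137, -0.693, 0.136]
contact_force: [-0.1, -0.2, 0.3]
gripper_width: 54.9
```

arm_command --increments '[[[0,0,0],[0,0,-0.5],1],[[0,0,0],[0,0,-1],1],[[0,0,0],[0,0,-1.3],1],[[0,0,0],[0,0,-1.3],1],[[0,0,0],[0,0,-1.3],1]]'

```text
clock: 10.45
position: [474.1, 135.2, -12.6]
ee_rot: [0.695, 0.137, -0.693, 0.136]
contact_force: [-1.5, -0.5, 4.7]
gripper_width: 54.9
```

arm_command --increments '[[[0,0,0],[0,0,0],0.7],[[0,0,0],[0,0,0],0.2],[[0,0,0],[0,0,0],0],[[0,0,0],[0,0,0],0],[[0,0,0],[0,0,5],0]]'

```text
clock: 10.95
position: [473.6, 134.8, -8.1]
ee_rot: [0.694, 0.137, -0.694, 0.136]
contact_force: [0.1, -0.7, 0.3]
gripper_width: 85.4
```

arm_command --increments '[[[0,0,0],[0,0,10],0],[[0,0,0],[0,0,35],0],[[0,0,0],[0,0,75],0],[[0,0,0],[20,-45,100],0],[[0,0,0],[40,-90,100],0]]'

```text
clock: 11.45
position: [515.1, 49.6, 96.8]
ee_rot: [0.697, 0.139, -0.69, 0.138]
contact_force: [0.7, 0.3, -0.8]
gripper_width: 85.6
```

arm_command --increments '[[[0,0,0],[20,-45,0],0],[[0,0,0],[40,-90,0],0],[[0,0,0],[60,-135,0],0],[[0,0,0],[80,-180,0],0],[[0,0,0],[85,-210,0],0]]'

```text
clock: 11.95
position: [601.7, -163.5, 97.5]
ee_rot: [0.698, 0.138, -0.689, 0.137]
contact_force: [-0.4, -0.4, 0.4]
gripper_width: 85.5
```

```bash
python3 st.py; python3 - <<'E'
from fit import *
for n in("top","side"):
    a,d=grab(n,n+"6")
    for k,x,zb,lo in(("square_caul",(474,135,.39),20,8),("square_job",(474,135,.39),0,5),("flat",(629,-199),0,5)):
        y,c,ar=fit(n,d,k,x,zb,lo); print(n,k,y[:2].round(2),np.degrees(y[2:]).round(2),"%.1f/%d"%(c,ar))
E
```

```text
11.95 [ 601.7 -163.5   97.5] tilt fix [-0.17  0.67  0.  ] jaw -67.55 [-0.4 -0.4  0.4] [0.06 0.   0.04] 85.5
top square_caul [475.86 135.48] [22.12] 13.3/384
top square_job [474.95 135.68] [22.12] 408.8/540
top flat [567.44 -21.5 ] [] 1.0/1
side square_caul [472.98 133.01] [21.88] 24.8/451
side square_job [472.47 134.12] [21.89] 338.2/539
side flat [ 626.84 -200.02] [] 29.1/529
```

The caul sits within about 1 mm and 0.2° of the blank in both cameras. Next is the flat weight.

arm_command --increments '[[[-0.2,0.7,0],[14,-18,-15],0],[[-0.2,0.7,0],[27,-36,-35],0],[[-0.2,0.7,0],[27,-36,-60],0],[[-0.2,0.7,0],[27,-36,-75],0],[[-0.2,0.7,0],[27,-36,-75],0]]'

```text
clock: 12.55
position: [625.3, -199.1, 19.8]
ee_rot: [-0.691, -0.137, 0.696, -0.136]
contact_force: [-0.1, -0.6, 0.3]
gripper_width: 85.3
```

```bash
python3 st.py
```

```text
12.55 [ 625.3 -199.1   19.8] tilt fix [-0.03 -0.41 -0.  ] jaw -67.72 [-0.1 -0.6  0.3] [-0.01  0.08  0.  ] 85.3
```

arm_command --increments '[[[0,-0.4,0],[3.5,-0.3,-15],0],[[0,-0.4,0],[3.5,-0.3,-30],0],[[0,-0.4,0],[3.5,-0.3,-43],0],[[0,-0.4,0],[3.5,-0.3,-51],0],[[0,-0.4,0],[3.5,-0.3,-52],0]]'

```text
clock: 13.05
position: [628.0, -199.2, -33.4]
ee_rot: [-0.693, -0.137, 0.695, -0.136]
contact_force: [0.1, 1.1, 0.7]
gripper_width: 85.5
```

arm_command --increments '[[[0,0,0],[0,0,0],0],[[0,0,0],[0,0,0],0.3],[[0,0,0],[0,0,0],0.5],[[0,0,0],[0,0,0],1],[[0,0,0],[0,0,0],1]]'

```text
clock: 13.55
position: [628.7, -199.2, -32.3]
ee_rot: [-0.694, -0.137, 0.694, -0.137]
contact_force: [-1.0, 1.1, 5.4]
gripper_width: 57.9
```

arm_command --increments '[[[0,0,0],[0,0,0],1],[[0,0,0],[0,0,0],1],[[0,0,0],[0,0,0],1],[[0,0,0],[0,0,0],1],[[0,0,0],[0,0,0],1]]'

```text
clock: 14.05
position: [628.6, -199.2, -32.3]
ee_rot: [-0.693, -0.137, 0.694, -0.137]
contact_force: [-1.8, 0.4, 2.0]
gripper_width: 58.4
```

```bash
python3 st.py
```

```text
14.05 [ 628.6 -199.2  -32.3] tilt fix [-0.02 -0.05 -0.  ] jaw -67.69 [-1.8  0.4  2. ] [0.01 0.11 0.03] 58.4
```

arm_command --increments '[[[0,0,0],[0,0,4],1],[[0,0,0],[0,0,14],1],[[0,0,0],[0,0,30],1],[[0,0,0],[0,0,50],1],[[0,0,0],[0,0,65],1]]'

```text
clock: 14.55
position: [628.5, -199.2, 33.6]
ee_rot: [-0.693, -0.137, 0.694, -0.136]
contact_force: [0.8, -0.6, -5.1]
gripper_width: 58.5
```

arm_command --increments '[[[0,0,0],[-8,17,5],1],[[0,0,0],[-25,54,10],1],[[0,0,0],[-44,94,10],1],[[0,0,0],[-63,135,10],1],[[0,0,0],[-82,176,10],1]]'

```text
clock: 15.05
position: [544.6, -21.6, 43.5]
ee_rot: [-0.693, -0.137, 0.694, -0.136]
contact_force: [1.0, 1.8, -6.2]
gripper_width: 58.2
```

arm_command --increments '[[[0,0,0],[-18,39,0],1],[[0,0,0],[-36,78,0],1],[[0,0,0],[-54,116,0],1],[[0,0,0],[-66,140,0],1],[[0,0,0],[-70,149,0],1]]'

```text
clock: 15.55
position: [472.6, 129.4, 43.8]
ee_rot: [-0.693, -0.138, 0.694, -0.137]
contact_force: [0.1, -0.3, -4.7]
gripper_width: 58.3
```

arm_command --increments '[[[0,0,0],[0,0,0],1],[[0,0,0],[0,0,0],1],[[0,0,0],[0,0,0],1],[[0,0,0],[0,0,0],1],[[0,0,0],[0,0,0],1]]'

```text
clock: 16.05
position: [472.8, 128.6, 43.6]
ee_rot: [-0.693, -0.138, 0.695, -0.137]
contact_force: [-0.3, 0.2, -6.0]
gripper_width: 58.0
```

```bash
python3 st.py
```

```text
16.05 [472.8 128.6  43.6] tilt fix [-0.05 -0.16 -0.  ] jaw -67.65 [-0.3  0.2 -6. ] [-0.03  0.04  0.02] 58.0
```

arm_command --increments '[[[0,-0.2,0],[0.5,6.7,-5],1],[[0,-0.2,0],[0.5,6.7,-14],1],[[0,-0.2,0],[0.5,6.7,-22],1],[[0,-0.2,0],[0.5,6.7,-26],1],[[0,-0.2,0],[0.5,6.7,-26.5],1]]'

```text
clock: 16.55
position: [472.7, 134.9, 16.1]
ee_rot: [-0.693, -0.137, 0.694, -0.137]
contact_force: [-0.0, 0.3, -4.7]
gripper_width: 58.3
```

arm_command --increments '[[[0,0,0],[0,0,-0.5],1],[[0,0,0],[0,0,-1],1],[[0,0,0],[0,0,-1.5],1],[[0,0,0],[0,0,-2],1],[[0,0,0],[0,0,-2],1]]'

```text
clock: 17.05
position: [472.7, 134.9, 14.2]
ee_rot: [-0.693, -0.137, 0.694, -0.137]
contact_force: [0.2, 0.2, -5.5]
gripper_width: 58.3
```

```bash
python3 st.py
```

```text
17.05 [472.7 134.9  14.2] tilt fix [ 0.02 -0.06  0.  ] jaw -67.65 [ 0.2  0.2 -5.5] [0.03 0.02 0.02] 58.3
```

arm_command --increments '[[[0,0,0],[0.5,0.3,-0.4],1],[[0,0,0],[0.5,0.3,-0.8],1],[[0,0,0],[0.5,0.3,-1.1],1],[[0,0,0],[0.5,0.3,-1.4],1],[[0,0,0],[0.5,0.3,-1.4],1]]'

```text
clock: 17.55
position: [473.5, 135.4, 13.6]
ee_rot: [-0.694, -0.137, 0.694, -0.137]
contact_force: [-3.9, 0.1, 6.3]
gripper_width: 58.5
```

arm_command --increments '[[[0,0,0],[0,0,0],0.7],[[0,0,0],[0,0,0],0.2],[[0,0,0],[0,0,0],0],[[0,0,0],[0,0,0],0],[[0,0,0],[0,0,5],0]]'

```text
clock: 18.05
position: [473.3, 135.2, 18.4]
ee_rot: [-0.693, -0.137, 0.694, -0.137]
contact_force: [0.0, 0.1, 0.1]
gripper_width: 85.6
```

arm_command --increments '[[[0,0,0],[0,0,10],0],[[0,0,0],[0,0,30],0],[[0,0,0],[0,0,60],0],[[0,0,0],[-3,-30,75],0],[[0,0,0],[-9,-70,75],0]]'

```text
clock: 18.55
position: [467.1, 66.5, 97.0]
ee_rot: [0.696, 0.139, -0.691, 0.138]
contact_force: [0.4, -1.7, 0.1]
gripper_width: 85.8
```

arm_command --increments '[[[0,0,0],[-6,-46,0],0],[[0,0,0],[-12,-92,0],0],[[0,0,0],[-18,-138,0],0],[[0,0,0],[-24,-184,0],0],[[0,0,0],[-30,-230,0],0]]'

```text
clock: 19.05
position: [437.1, -165.3, 98.2]
ee_rot: [0.697, 0.139, -0.69, 0.139]
contact_force: [1.4, -0.4, 0.8]
gripper_width: 85.7
```

```bash
python3 st.py; python3 - <<'E'
from fit import *
for n in("top","side"):
    a,d=grab(n,n+"7")
    for k,x,zb,lo in(("square_caul",(474,135,.39),20,8),("flat",(474,135),46,8),("long_caul",(416,333,0),0,5)):
        y,c,ar=fit(n,d,k,x,zb,lo); print(n,k,y[:2].round(2),np.degrees(y[2:]).round(2),"%.1f/%d"%(c,ar))
E
python3 st.py
```

```text
19.05 [ 437.1 -165.3   98.2] tilt fix [-0.12  0.5   0.  ] jaw -67.38 [ 1.4 -0.4  0.8] [ 0.05 -0.1   0.04] 85.7
top square_caul [481.67 132.71] [22.57] 381.2/1
top flat [475.41 135.84] [] 7.9/367
top long_caul [417.63 334.68] [-0.25] 9.6/376
side square_caul [472.43 132.58] [22.1] 233.5/243
side flat [472.67 133.67] [] 24.4/422
side long_caul [414.43 332.86] [1.07] 29.5/416
19.15 [ 436.2 -167.6   97.8] tilt fix [-0.11  0.43  0.  ] jaw -67.82 [-0.1  0.4 -1.6] [0.09 0.04 0.04] 85.3
```

arm_command --increments '[[[-0.1,0.4,0],[-7,-45,0],0],[[-0.1,0.4,0],[-14,-90,-15],0],[[-0.1,0.4,0],[-21,-130,-45],0],[[-0.1,0.4,0],[-21,-134.7,-68],0],[[-0.1,0.4,0],[-21,-134.7,-68],0]]'

```text
clock: 19.65
position: [412.8, -302.3, 27.4]
ee_rot: [-0.692, -0.136, 0.696, -0.134]
contact_force: [-1.3, 0.7, -0.2]
gripper_width: 85.8
```

```bash
python3 st.py; python3 - <<'E'
from h import *
print(readout.read_state()['joints'].round(2))
E
```

```text
19.65 [ 412.8 -302.3   27.4] tilt fix [-0.14 -0.31 -0.  ] jaw -67.99 [-1.3  0.7 -0.2] [ 0.05  0.05 -0.02] 85.8
[-0.31  0.39 -0.48 -0.   -0.71  2.27]
```

arm_command --increments '[[[-0.1,-0.3,0],[2.5,0,-15],0],[[-0.1,-0.3,0],[2.5,0,-32],0],[[-0.1,-0.3,0],[2.5,0,-48],0],[[-0.1,-0.3,0],[2.5,0,-58],0],[[-0.1,-0.3,0],[2.5,0,-59],0]]'

```text
clock: 20.15
position: [415.7, -301.5, -31.4]
ee_rot: [-0.694, -0.136, 0.694, -0.135]
contact_force: [-0.1, 1.2, 0.2]
gripper_width: 85.6
```

arm_command --increments '[[[0,0,0],[0,0,0],0],[[0,0,0],[0,0,0],0.4],[[0,0,0],[0,0,0],0.6],[[0,0,0],[0,0,0],1],[[0,0,0],[0,0,0],1]]'

```text
clock: 20.65
position: [416.4, -301.8, -30.3]
ee_rot: [0.694, 0.136, -0.694, 0.136]
contact_force: [-1.0, 0.8, 5.4]
gripper_width: 43.9
```

arm_command --increments '[[[0,0,0],[0,0,0],1],[[0,0,0],[0,0,0],1],[[0,0,0],[0,0,0],1],[[0,0,0],[0,0,0],1],[[0,0,0],[0,0,0],1]]'

```text
clock: 21.15
position: [416.2, -301.8, -30.2]
ee_rot: [0.694, 0.136, -0.694, 0.136]
contact_force: [-0.6, 0.6, 2.1]
gripper_width: 43.9
```

```bash
python3 st.py
```

```text
21.15 [ 416.2 -301.8  -30.2] tilt fix [-0.01  0.03  0.  ] jaw -67.87 [-0.6  0.6  2.1] [ 0.27  0.24 -0.05] 43.9
```

arm_command --increments '[[[0,0,0],[0,0,5],1],[[0,0,0],[0,0,20],1],[[0,0,0],[0,0,50],1],[[0,0,0],[0,0,85],1],[[0,0,0],[0,10,110],1]]'

```text
clock: 21.65
position: [416.8, -292.5, 81.6]
ee_rot: [0.695, 0.135, -0.693, 0.136]
contact_force: [0.3, 0.7, -2.6]
gripper_width: 43.9
```

arm_command --increments '[[[0,0,0],[4,30,0],1],[[0,0,0],[10,75,0],1],[[0,0,0],[16,121,0],1],[[0,0,0],[22,167,0],1],[[0,0,0],[28,213,0],1]]'

```text
clock: 22.15
position: [444.4, -77.8, 81.6]
ee_rot: [0.695, 0.135, -0.693, 0.136]
contact_force: [0.5, -0.4, -2.5]
gripper_width: 43.5
```

arm_command --increments '[[[0,0,0],[6,46,0],1],[[0,0,0],[12,92,0],1],[[0,0,0],[18,138,0],1],[[0,0,0],[24,175,0],1],[[0,0,0],[28,195,0],1]]'

```text
clock: 22.65
position: [472.7, 120.1, 81.6]
ee_rot: [0.695, 0.136, -0.693, 0.136]
contact_force: [-0.1, -1.2, -2.8]
gripper_width: 43.7
```

arm_command --increments '[[[0,0,0],[0,0,0],1],[[0,0,0],[0,0,0],1],[[0,0,0],[0,0,0],1],[[0,0,0],[0,0,0],1],[[0,0,0],[0,0,0],1]]'

```text
clock: 23.15
position: [472.5, 119.1, 81.6]
ee_rot: [0.695, 0.135, -0.693, 0.136]
contact_force: [-0.4, -0.0, -2.9]
gripper_width: 43.8
```

```bash
python3 st.py
```

```text
23.15 [472.5 119.1  81.6] tilt fix [0.   0.17 0.  ] jaw -67.87 [-0.4 -0.  -2.9] [0.   0.   0.01] 43.8
```

Next I shift by (1.8, 16.5) and descend to about 2 mm clearance, which is reported z≈48.

arm_command --increments '[[[0,0.2,0],[1.8,10,0],1],[[0,0.2,0],[1.8,16.5,-10],1],[[0,0.2,0],[1.8,16.5,-22],1],[[0,0.2,0],[1.8,16.5,-31],1],[[0,0.2,0],[1.8,16.5,-33],1]]'

```text
clock: 23.65
position: [473.3, 135.3, 47.0]
ee_rot: [-0.693, -0.135, 0.695, -0.136]
contact_force: [-0.5, -0.5, -2.7]
gripper_width: 43.8
```

```bash
python3 st.py
```

```text
23.65 [473.3 135.3  47. ] tilt fix [ 0.1  -0.19  0.  ] jaw -67.87 [-0.5 -0.5 -2.7] [-0.03  0.05  0.01] 43.8
```

arm_command --increments '[[[0.1,-0.2,0],[0.8,0.3,0],1],[[0.1,-0.2,0],[0.8,0.3,-0.4],1],[[0.1,-0.2,0],[0.8,0.3,-0.8],1],[[0.1,-0.2,0],[0.8,0.3,-1.2],1],[[0.1,-0.2,0],[0.8,0.3,-1.2],1]]'

```text
clock: 24.15
position: [474.2, 135.7, 46.0]
ee_rot: [0.694, 0.136, -0.694, 0.136]
contact_force: [-0.0, 0.9, -2.6]
gripper_width: 44.3
```

```bash
python3 st.py
```

```text
24.15 [474.2 135.7  46. ] tilt fix [-0.02  0.04  0.  ] jaw -67.87 [-0.   0.9 -2.6] [ 0.    0.02 -0.05] 44.3
```

arm_command --increments '[[[0,0,0],[0,0,-0.3],1],[[0,0,0],[0,0,-0.6],1],[[0,0,0],[0,0,-0.9],1],[[0,0,0],[0,0,-1.2],1],[[0,0,0],[0,0,-1.2],1]]'

```text
clock: 24.65
position: [474.4, 135.7, 45.7]
ee_rot: [0.694, 0.136, -0.693, 0.136]
contact_force: [-3.8, -0.3, 5.3]
gripper_width: 43.9
```

arm_command --increments '[[[0,0,0],[0,0,0],0.7],[[0,0,0],[0,0,0],0.2],[[0,0,0],[0,0,0],0],[[0,0,0],[0,0,0],0],[[0,0,0],[0,0,5],0]]'

```text
clock: 25.15
position: [474.1, 135.5, 50.4]
ee_rot: [0.694, 0.136, -0.694, 0.136]
contact_force: [0.1, -0.2, -0.5]
gripper_width: 85.1
```

arm_command --increments '[[[0,0,0],[0,0,12],0],[[0,0,0],[0,0,35],0],[[0,0,0],[0,0,60],0],[[0,0,-5],[-5,17,60],0],[[0,0,-10],[-15,50,60],0]]'

```text
clock: 25.65
position: [459.7, 185.3, 111.8]
ee_rot: [0.704, 0.073, -0.703, 0.072]
contact_force: [0.2, 0.0, -1.1]
gripper_width: 85.3
```

arm_command --increments '[[[0,0,-5],[-13,44,0],0],[[0,0,-10],[-26,88,0],0],[[0,0,-12.1],[-38,125,-15],0],[[0,0,-12.1],[-44,145,-45],0],[[0,0,-12.1],[-44,148,-80],0]]'

```text
clock: 26.15
position: [416.1, 337.3, 32.5]
ee_rot: [0.709, 0.001, -0.705, -0.003]
contact_force: [0.9, -0.3, -0.4]
gripper_width: 85.5
```

```bash
python3 - <<'E'
from h import *
a,d=grab("top","top8"); b,d=grab("side","side8")
cv2.imwrite("pics/two8.png",np.hstack([cv2.resize(b[120:260,80:260],(450,350),interpolation=cv2.INTER_CUBIC),cv2.resize(a[200:280,170:250],(350,350),interpolation=cv2.INTER_CUBIC)]))
E
python3 st.py
```

```text
26.25 [413.1 331.3  27.9] tilt fix [ 0.38 -0.21  0.  ] jaw -90.32 [-0.6 -1.3  0.4] [-0.13  0.04 -0.  ] 85.2
```

View pics/two8.png

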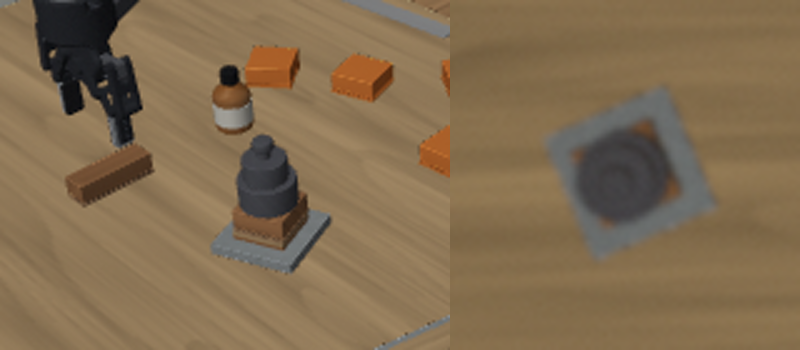

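The left panel shows the caul, disc and knobbed weight stacked concentrically at (265,195). The top panel agrees. The gripper now straddles the long caul at (110,175).

arm_command --increments '[[[0.4,-0.2,0.3],[2.5,2.8,-15],0],[[0.4,-0.2,0.3],[2.5,2.8,-32],0],[[0.4,-0.2,0.3],[2.5,2.8,-48],0],[[0.4,-0.2,0.3],[2.5,2.8,-57],0],[[0.4,-0.2,0.3],[2.5,2.8,-58],0]]'

```text
clock: 26.75
position: [415.9, 333.6, -29.8]
ee_rot: [-0.707, 0.0, 0.707, 0.0]
contact_force: [-0.0, 0.7, -0.4]
gripper_width: 85.4
```

arm_command --increments '[[[0,0,0],[0,0,0],0],[[0,0,0],[0,0,0],0.5],[[0,0,0],[0,0,0],0.7],[[0,0,0],[0,0,0],1],[[0,0,0],[0,0,0],1]]'

```text
clock: 27.25
position: [416.0, 333.9, -29.3]
ee_rot: [0.707, -0.0, -0.707, -0.0]
contact_force: [-8.0, -3.5, 24.3]
gripper_width: 28.7
```

arm_command --increments '[[[0,0,0],[0,0,0],1],[[0,0,0],[0,0,0],1],[[0,0,0],[0,0,0],1],[[0,0,0],[0,0,0],1],[[0,0,0],[0,0,0],1]]'

```text
clock: 27.75
position: [416.0, 334.0, -29.2]
ee_rot: [0.707, -0.0, -0.707, -0.0]
contact_force: [-0.3, 0.1, 2.2]
gripper_width: 28.5
```

```bash
python3 st.py
```

```text
27.75 [416.  334.  -29.2] tilt fix [-0.01  0.    0.  ] jaw -90.03 [-0.3  0.1  2.2] [-0.02  0.25 -0.02] 28.5
```

arm_command --increments '[[[0,0,0],[0,0,8],1],[[0,0,0],[0,0,35],1],[[0,0,0],[0,0,75],1],[[0,0,0],[0,0,115],1],[[0,0,0],[0,0,145],1]]'

```text
clock: 28.25
position: [416.4, 334.3, 118.7]
ee_rot: [0.708, 0.001, -0.706, -0.001]
contact_force: [0.0, -0.2, -0.2]
gripper_width: 28.5
```

arm_command --increments '[[[0,0,-1],[0,-35,0],1],[[0,0,-3],[2,-80,0],1],[[0,0,-6],[7,-125,0],1],[[0,0,-9],[12,-172,0],1],[[0,0,-12.9],[17,-220,0],1]]'

```text
clock: 28.75
position: [433.2, 112.6, 119.3]
ee_rot: [0.704, -0.079, -0.702, -0.081]
contact_force: [0.4, -0.0, 0.2]
gripper_width: 28.7
```

arm_command --increments '[[[0,0,0],[6,-46,0],1],[[0,0,0],[12,-92,0],1],[[0,0,0],[19,-138,-10],1],[[0,0,0],[26,-180,-30],1],[[0,0,0],[32,-210,-60],1]]'

```text
clock: 29.25
position: [466.7, -99.7, 60.4]
ee_rot: [0.705, -0.079, -0.7, -0.082]
contact_force: [1.1, 0.9, -0.9]
gripper_width: 28.8
```

arm_command --increments '[[[0,0,0],[0,0,-5],1],[[0,0,0],[0,0,-10],1],[[0,0,0],[0,0,-10],1],[[0,0,0],[0,0,-10],1],[[0,0,0],[0,0,-10],1]]'

```text
clock: 29.75
position: [467.4, -98.7, 51.4]
ee_rot: [0.706, -0.078, -0.699, -0.081]
contact_force: [-1.1, -0.6, -0.8]
gripper_width: 28.7
```

```bash
python3 st.py
```

```text
29.75 [467.4 -98.7  51.4] tilt fix [-0.15  0.6   0.  ] jaw -102.97 [-1.1 -0.6 -0.8] [-0.02  0.08  0.06] 28.7
```

arm_command --increments '[[[-0.1,0.6,0],[-1.8,-7.9,-10],1],[[-0.1,0.6,0],[-1.8,-7.9,-28],1],[[-0.1,0.6,0],[-1.8,-7.9,-45],1],[[-0.1,0.6,0],[-1.8,-7.9,-55],1],[[-0.1,0.6,0],[-1.8,-7.9,-57],1]]'

```text
clock: 30.25
position: [464.6, -106.7, -6.8]
ee_rot: [-0.702, 0.08, 0.704, 0.08]
contact_force: [-0.4, -0.4, -0.3]
gripper_width: 29.0
```

```bash
python3 st.py
```

```text
30.25 [ 464.6 -106.7   -6.8] tilt fix [-0.03 -0.17 -0.  ] jaw -102.95 [-0.4 -0.4 -0.3] [ 0.03  0.02 -0.  ] 29.0
```

arm_command --increments '[[[0,-0.2,0],[1,0.1,0],1],[[0,-0.2,0],[1,0.1,-0.5],1],[[0,-0.2,0],[1,0.1,-1],1],[[0,-0.2,0],[1,0.1,-1.5],1],[[0,-0.2,0],[1,0.1,-1.5],1]]'

```text
clock: 30.75
position: [465.8, -106.6, -8.0]
ee_rot: [0.703, -0.079, -0.702, -0.08]
contact_force: [0.3, -0.5, 0.5]
gripper_width: 29.0
```

arm_command --increments '[[[0,0,0],[0,0,-0.3],1],[[0,0,0],[0,0,-0.6],1],[[0,0,0],[0,0,-0.9],1],[[0,0,0],[0,0,-1.2],1],[[0,0,0],[0,0,-1.2],1]]'

```text
clock: 31.25
position: [465.8, -106.6, -9.2]
ee_rot: [0.703, -0.079, -0.702, -0.08]
contact_force: [-0.9, 0.1, 0.4]
gripper_width: 28.5
```

arm_command --increments '[[[0,0,0],[0,0,-0.3],1],[[0,0,0],[0,0,-0.6],1],[[0,0,0],[0,0,-0.9],1],[[0,0,0],[0,0,-0.9],1],[[0,0,0],[0,0,-0.9],1]]'

```text
clock: 31.75
position: [465.9, -106.6, -9.3]
ee_rot: [0.703, -0.079, -0.702, -0.08]
contact_force: [-2.7, 1.0, 8.0]
gripper_width: 28.9
```

arm_command --increments '[[[0,0,0],[0,0,0],0.8],[[0,0,0],[0,0,0],0.4],[[0,0,0],[0,0,0],0],[[0,0,0],[0,0,0],0],[[0,0,0],[0,0,5],0]]'

```text
clock: 32.25
position: [465.2, -106.6, -4.8]
ee_rot: [-0.702, 0.08, 0.703, 0.08]
contact_force: [0.6, -0.2, 0.7]
gripper_width: 83.9
```

arm_command --increments '[[[0,0,0],[0,0,10],0],[[0,0,0],[0,0,35],0],[[0,0,0],[0,0,65],0],[[0,0,0],[20,10,75],0],[[0,0,0],[55,29,75],0]]'

```text
clock: 32.75
position: [520.8, -78.0, 73.7]
ee_rot: [0.704, -0.08, -0.701, -0.081]
contact_force: [0.8, -0.1, 0.3]
gripper_width: 85.3
```

arm_command --increments '[[[0,0,0],[40,21,0],0],[[0,0,0],[80,42,0],0],[[0,0,0],[112,58,-5],0],[[0,0,0],[122,64,-15],0],[[0,0,0],[125,66,-25],0]]'

```text
clock: 33.25
position: [646.4, -11.2, 48.3]
ee_rot: [0.704, -0.079, -0.701, -0.081]
contact_force: [-0.9, 0.1, 0.4]
gripper_width: 85.4
```

```bash
python3 st.py; python3 - <<'E'
from fit import *
for n in("top","side"):
    a,d=grab(n,n+"9")
    for k,x,zb,lo in(("long_caul",(466,-107,-.22),20,8),("knob",(474,135),76,8)):
        y,c,ar=fit(n,d,k,x,zb,lo); print(n,k,y[:2].round(2),np.degrees(y[2:]).round(2),"%.1f/%d"%(c,ar))
E
python3 st.py
```

```text
33.25 [646.4 -11.2  48.3] tilt fix [-0.07  0.24  0.  ] jaw -103.0 [-0.9  0.1  0.4] [-0.    0.07  0.05] 85.4
top long_caul [ 466.88 -107.09] [-12.58] 13.3/337
33.3 [644.2 -11.7  45.9] tilt fix [-0.05 -0.02 -0.  ] jaw -103.06 [ 0.1  0.1 -1.9] [-0.02  0.02 -0.04] 85.2Traceback (most recent call last):
  File "<stdin>", line 5, in <module>
  File "fit.py", line 17, in fit
    i=min(range(1,nl),key=lambda i:np.hypot(*(ce[i]+[u0,v0]-uv))-(st[i,4]>20)*100); m=(lab==i).astype(float)
ValueError: min() iterable argument is empty
```

The long caul is within 0.7 mm and 0.3° of its blank. The knob-weight fit failed, probably because the arm was in the way, so I'll recheck it later. Next is the small weight.

arm_command --increments '[[[0,0,0],[2.2,-0.6,-20],0],[[0,0,0],[2.2,-0.6,-42],0],[[0,0,0],[2.2,-0.6,-62],0],[[0,0,0],[2.2,-0.6,-73],0],[[0,0,0],[2.2,-0.6,-75],0]]'

```text
clock: 33.8
position: [644.4, -13.2, -30.3]
ee_rot: [-0.701, 0.081, 0.704, 0.081]
contact_force: [-0.6, 0.0, 0.3]
gripper_width: 85.2
```

arm_command --increments '[[[0,0,0],[0,0,0],0],[[0,0,0],[0,0,0],0.5],[[0,0,0],[0,0,0],0.7],[[0,0,0],[0,0,0],1],[[0,0,0],[0,0,0],1]]'

```text
clock: 34.3
position: [645.0, -13.0, -29.3]
ee_rot: [-0.702, 0.08, 0.703, 0.081]
contact_force: [3.7, 0.9, 0.8]
gripper_width: 29.4
```

arm_command --increments '[[[0,0,0],[0,0,0],1],[[0,0,0],[0,0,0],1],[[0,0,0],[0,0,0],1],[[0,0,0],[0,0,0],1],[[0,0,0],[0,0,0],1]]'

```text
clock: 34.8
position: [645.0, -12.9, -29.2]
ee_rot: [-0.702, 0.08, 0.703, 0.081]
contact_force: [0.3, 0.5, 1.6]
gripper_width: 29.4
```

```bash
python3 st.py
```

```text
34.8 [645.  -12.9 -29.2] tilt fix [-0.03 -0.14 -0.  ] jaw -103.08 [0.3 0.5 1.6] [ 0.22  0.19 -0.02] 29.4
```

arm_command --increments '[[[0,0,0],[0,0,5],1],[[0,0,0],[0,0,20],1],[[0,0,0],[0,0,45],1],[[0,0,0],[0,0,70],1],[[0,0,0],[0,0,80],1]]'

```text
clock: 35.3
position: [647.1, -12.7, 54.7]
ee_rot: [0.704, -0.08, -0.701, -0.081]
contact_force: [0.1, 0.1, -0.9]
gripper_width: 29.7
```

arm_command --increments '[[[0,0,0],[-25,-13,0],1],[[0,0,0],[-65,-34,0],1],[[0,0,0],[-108,-56,0],1],[[0,0,0],[-150,-78,0],1],[[0,0,0],[-176,-91,0],1]]'

```text
clock: 35.8
position: [467.0, -104.9, 54.5]
ee_rot: [0.703, -0.08, -0.702, -0.081]
contact_force: [0.5, 0.2, -1.5]
gripper_width: 29.6
```

arm_command --increments '[[[0,0,0],[0,0,-5],1],[[0,0,0],[0,0,-15],1],[[0,0,0],[0,0,-20],1],[[0,0,0],[0,0,-20],1],[[0,0,0],[0,0,-20],1]]'

```text
clock: 36.3
position: [467.7, -104.5, 34.0]
ee_rot: [0.703, -0.08, -0.702, -0.081]
contact_force: [0.4, -0.3, -0.7]
gripper_width: 29.7
```

```bash
python3 st.py
```

```text
36.3 [ 467.7 -104.5   34. ] tilt fix [-0.07  0.03  0.  ] jaw -103.09 [ 0.4 -0.3 -0.7] [ 0.02 -0.02  0.04] 29.7
```

arm_command --increments '[[[0,0,0],[-3.7,-1.9,-4],1],[[0,0,0],[-3.7,-1.9,-9],1],[[0,0,0],[-3.7,-1.9,-13],1],[[0,0,0],[-3.7,-1.9,-15],1],[[0,0,0],[-3.7,-1.9,-15],1]]'

```text
clock: 36.8
position: [463.8, -106.5, 18.6]
ee_rot: [-0.702, 0.08, 0.703, 0.081]
contact_force: [-0.2, 0.0, -2.1]
gripper_width: 29.2
```

arm_command --increments '[[[0,0,0],[0,0,-0.4],1],[[0,0,0],[0,0,-0.8],1],[[0,0,0],[0,0,-1.2],1],[[0,0,0],[0,0,-1.5],1],[[0,0,0],[0,0,-1.5],1]]'

```text
clock: 37.3
position: [463.9, -106.4, 17.2]
ee_rot: [-0.702, 0.08, 0.703, 0.081]
contact_force: [0.2, 0.4, -1.7]
gripper_width: 29.3
```

```bash
python3 st.py
```

```text
37.3 [ 463.9 -106.4   17.2] tilt fix [-0.06 -0.01 -0.  ] jaw -103.09 [ 0.2  0.4 -1.7] [ 0.02 -0.02 -0.04] 29.3
```

arm_command --increments '[[[0,0,0],[0,0,-0.3],1],[[0,0,0],[0,0,-0.6],1],[[0,0,0],[0,0,-0.9],1],[[0,0,0],[0,0,-1.1],1],[[0,0,0],[0,0,-1.1],1]]'

```text
clock: 37.8
position: [463.9, -106.5, 16.7]
ee_rot: [0.703, -0.08, -0.703, -0.081]
contact_force: [-2.4, 1.2, 4.9]
gripper_width: 29.1
```

Contact. I release, rise and move clear to the right for the final check.

arm_command --increments '[[[0,0,0],[0,0,0],0.8],[[0,0,0],[0,0,0],0.4],[[0,0,0],[0,0,0],0],[[0,0,0],[0,0,0],0],[[0,0,0],[0,0,5],0]]'

```text
clock: 38.3
position: [463.4, -106.5, 21.2]
ee_rot: [-0.702, 0.08, 0.703, 0.081]
contact_force: [0.1, 0.3, -0.3]
gripper_width: 84.5
```

arm_command --increments '[[[0,0,0],[0,0,15],0],[[0,0,0],[0,0,45],0],[[0,0,0],[0,0,85],0],[[0,0,0],[0,-20,110],0],[[0,0,0],[0,-60,110],0]]'

```text
clock: 38.8
position: [466.9, -166.3, 136.2]
ee_rot: [0.706, -0.079, -0.7, -0.079]
contact_force: [1.4, -0.5, -0.4]
gripper_width: 85.3
```

arm_command --increments '[[[0,0,0],[-5,-45,0],0],[[0,0,0],[-10,-90,0],0],[[0,0,0],[-15,-135,0],0],[[0,0,0],[-20,-180,0],0],[[0,0,0],[-20,-190,0],0]]'

```text
clock: 39.3
position: [446.0, -359.9, 136.2]
ee_rot: [0.706, -0.08, -0.699, -0.08]
contact_force: [0.1, -0.2, -0.8]
gripper_width: 85.5
```

arm_command --increments '[[[0,0,0],[0,-20,0],0],[[0,0,0],[0,-30,0],0],[[0,0,0],[0,-30,0],0],[[0,0,0],[0,-30,0],0],[[0,0,0],[0,-30,0],0]]'

```text
clock: 39.8
position: [446.2, -388.8, 136.3]
ee_rot: [0.706, -0.08, -0.699, -0.08]
contact_force: [-0.4, 0.7, 0.7]
gripper_width: 85.2
```

```bash
python3 st.py; python3 - <<'E'
from fit import *
for n in("top","side"):
    a,d=grab(n,n+"F")
    for k,x,zb,lo in(("long_caul",(466,-107,-.22),20,8),("small",(466,-107),46,6),("flat",(474,135),46,8),("knob",(474,135),76,8),("bottle",(580,329),0,5),("jar",(597,-330),0,5)):
        try: y,c,ar=fit(n,d,k,x,zb,lo); print(n,k,y[:2].round(2),np.degrees(y[2:]).round(2),"%.1f/%d"%(c,ar))
        except Exception as e: print(n,k,e)
a=cv2.imread("pics/sideF.png"); b=cv2.imread("pics/topF.png")
cv2.imwrite("pics/twoF.png",np.hstack([cv2.resize(a[100:300,100:400],(450,300)),cv2.resize(b[100:300,100:330],(345,300))]))
E
```

```text
39.8 [ 446.2 -388.8  136.3] tilt fix [0.04 0.52 0.  ] jaw -102.98 [-0.4  0.7  0.7] [-0.02 -0.05 -0.03] 85.2
top long_caul [ 467.02 -106.72] [-12.8] 107.2/243
top small [ 467.67 -107.53] [] 2.8/105
top flat [475.49 135.82] [] 233.5/142
top knob [474.32 135.33] [] 6.3/224
top bottle [581.97 329.81] [] 9.8/220
top jar [ 597.95 -328.88] [] 21.3/319
side long_caul [ 463.42 -108.98] [-11.99] 133.2/488
side small [ 465.89 -107.24] [] 18.8/178
side flat [472.68 133.19] [] 169.8/276
side knob [473.77 135.89] [] 39.2/282
side bottle [581.11 331.11] [] 56.3/321
side jar [ 594.9 -330.7] [] 104.4/671
```

View pics/twoF.png

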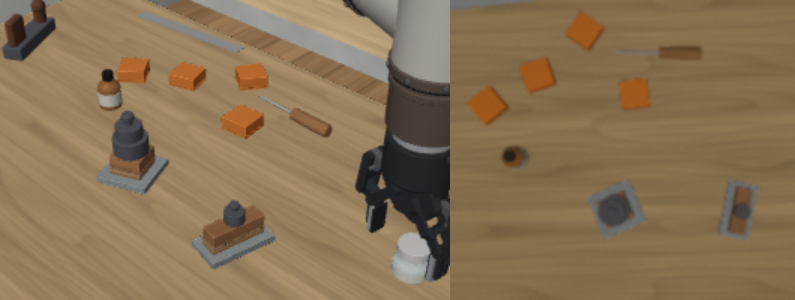

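The last picture shows both stacks upright and centred, at (130,155) and (233,230), with the bottle, jar, screwdriver and decoys where they were. The arm is clear, so I hand in.

```bash
python3 -c "
from bench import arm; print(arm.job_done())"
```

```text
the job is handed in; nothing more can be done
None
```

I pressed both glue-ups as asked and handed the job in at about 40 s on the clock. The square blank carries its caul, the disc and the larger knobbed weight. The long blank carries its caul and the small weight. Each piece was lowered until the force reading showed contact, then released.

**Position reading:** the arm's reported height was about 35.5 mm too low. My first grasp closed on air above the square caul without moving it. I found the offset by touching the caul's top with the shut fingers (5.5 N) and corrected for it from then on.

**Final checks:**

| Piece | Offset from its blank's centre |
|---|---|
| Square caul | about 1 mm, angle within 0.5° (both cameras) |
| Disc weight | about 1 mm or less (both cameras) |
| Long caul | under 1 mm, 0.3° (top camera only) |
| Small weight | about 1–1.5 mm (both cameras) |
| Larger knobbed weight | 0.7 mm (top), about 2.6 mm (side) |

- **Disagreement:** the two cameras differ on the larger knobbed weight. I believe the top view, because the side fit leaves out the knob.
- **Failed checks:** one knob-weight fit failed earlier, probably because the arm blocked the view. The last refits of the long caul and disc were poor because the weights on top spoil their outlines, so the table uses the fits made before those weights went on.
- **Bystanders:** the bottle and jar measure unmoved in the top view. The screwdriver and orange blocks were only checked by eye and look unmoved.

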